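# Pack and snap shut the toy-truck carry case

## Task

The customer has finished looking at the truck set: stand the yellow dump truck back on its wheels in the empty middle well of the carry case, then swing the clear lid over without slamming it and press its free edge down until the clips snap and the two halves sit closed edge to edge. Leave the rabbit, the pail and the gift box where they stand.

Things in the scene. Friction and masses are not known exactly. Their poses are not given: they have to be found in the camera images.
- case: Red lower half of a carry case, fixed on the counter: 264 mm long (its y) x 124 mm (its x) x 26 mm high. Origin: centre of its underside; z up; x points from hinge side to handle side, away from the robot, turned up to 15 degrees. Its floor lies 6 mm above the underside, the outer walls are 3 mm thick. A black carry handle sticks out 36 mm at +x, its top 16 mm above the counter.
- well (a point): Centre of the floor of the empty middle well: case x = y = 0, 6 mm above the case's underside. The case's grey tray has three wells side by side, each 106 mm along case x and 54 mm along y, centred at y = -84, 0 and +84 mm. The ribs and ledges round them stand 12 mm above the floor, the ribs between them are 30 mm wide.
- lid (a joint): Angle of the clear lid half, rad: 0 = closed, rim on rim; 1.57 = upright. Starts open at 1.6 to 1.85, leaning towards the robot (stop at 1.95). The hinge is stiff (0.2 N m): the lid stays where left and moves for 2 to 3 N at its edge. At about 0.08 two spring clips meet the base's lip and hold the edge 10 mm ajar; about 12 N straight down near the free edge snaps them over, then they hold it at 0.
- lid_hinge (a point): Middle of the hinge line, which runs along the case's y at case x = -62 mm, 26 mm above the case's underside.
- lid_edge (a point): Middle of the free edge of the lid's rim, 124 mm from the hinge; moves with the lid. The lid is a clear shell with red edges, 264 mm along the hinge, 32 mm deep. Its flat outer face, 32 mm from the rim plane, looks to the robot while open and is the top, 58 mm above the counter, once closed. Two black clips, 85 mm either side of the middle, stand 10 mm out of the edge and reach 17 mm past the rim.
- dump_truck: Yellow die-cast dump truck, 96 mm long (its x, cab at +x), 42 mm wide and high, about 140 g, on the counter left or right of the case, cab away from the robot within 35 degrees. Origin: centre of its underside at the wheels' foot. The bed's flat sides, 42 mm apart, run from x = -48 to +16 mm and 18 to 42 mm up: grip across them over the origin. Either way round in the well will do.
- mixer_truck: Green and white mixer truck, 96 x 42 x 42 mm, already in the well at case y = +84 mm; stays there. Origin: centre of its underside.
- crane_truck: Orange crane truck, 96 x 42 x 42 mm, already in the well at case y = -84 mm; stays there. Origin: centre of its underside.
- rabbit: Tan toy rabbit sitting on the counter on the side opposite the dump truck, 80 mm across, 142 mm high. Origin: centre of its underside. Leave it alone.
- pail: Blue tin pail on the far left of the counter, 104 mm across the mouth, 100 mm high. Origin: centre of its underside. Leave it alone.
- gift_box: Yellow and red toy box on the far right of the counter, 70 x 100 x 90 mm. Origin: centre of its underside. Leave it alone.
There are look-alikes about, which are no part of the job. What is shaped like the crane_truck but turquoise is not meant. Of the things that look like the mixer_truck, the largest one is meant.

How it is judged:
By the outcome, as a careful person would: the job done as asked, in the order asked, and still so for the second after the job is handed in, with the robot touching nothing.
It also fails if it takes over 59 s, if anything falls off the work surface, if the arm or the gripper's body presses on something with over 40 N, if the wrist force passes 120 N, or if a joint passes its speed limit or range.

## Robot

A 6-joint arm with a two-finger parallel gripper is mounted at the origin on the work surface. World frame = base frame: x ahead of the robot, y to its left, z up, the work surface at z = 0. Lengths are in mm, angles in rad, forces in N, time in s.
With the tool pointing down it reaches from about 350 to 975 mm from the base axis. Payload 7.1 kg.
Tool frame: the origin (TCP) lies at the very end of the fingers, on their centre line; the grasp point (between the pads) lies 19 mm behind it (ctrl.grip_point_offset is the distance from the TCP to the grasp point, in mm); x points along the fingers, y is the direction in which the jaws open and shut, and the axes are right-handed (so a half turn about x gives the same grasp; the last joint's range is limited). The gripper opens to 88 mm and grips with 3 to 60 N. Pads are 20 mm wide; open, the fingers measure 115 mm over their backs; the gripper's body (75 mm by 178 mm) begins 61 mm behind the grasp point.
Start: joints at [1.145, 0.423, 1.63, -0, 1.089, -0.019], TCP at [247.263, 573.991, 222.675] pointing down, gripper open.
Joint ranges: [-3, 3], [-0.9, 2.11], [0.09, 2.58], [-1.31, 4.45], [0.11, 2.69], [-2.54, 2.54]. Speed limits (rad/s): [2.39, 2.39, 3.01, 3.14, 3.14, 3.14].

## Interface

Orientations are given as a rotation vector (axis times angle).
In Python, from workcell import ctrl, vision, workorder gives the robot as it stands.
- The arm moves only by the shell command python3 -m crank 'ROWS'. ROWS is JSON, a list of rows, each a list of 3 entries, a list of its own where there are three numbers: the shift along the tool's x, y, z in m, then the turn, a rotation vector about the tool's x, y, z in rad, then the finger opening in m, from 0 to 0.0878. In form: [[[dx, dy, dz], [wx, wy, wz], jaw], ...]. A call has exactly 8 rows; each row shifts and turns the commanded pose from where the row before left it, along the tool's axes as they then stand; what a row does not reach is not made up. A row lasts 1/12 s, in which the tool goes at most 41.7 mm and 7.16 degrees, less where a joint would pass 70% of its speed; a pose out of reach is approached as far as the arm can. A call with a gripper value outside its range is refused whole. The fingers move at their own pace and stop on an object; the grip force is fixed at half the most. Time passes only in rows, so rows that do not move let the fingers close, or fill a call up. It gives the time, the measured TCP pose, the force and the opening at its end, in the units of the state.
- ctrl.get_obs(): the state, without advancing time (a new reading comes with each control period).
- vision.get_image(name): name is "scene" or "side" or "wrist"; returns a dict with "img" (384x512x3 uint8, blue, green, red), "mtx" (3x3 intrinsics, pixels), "rvec" (rotation vector, rad) and "tvec" (3), from world to camera coordinates, as OpenCV has them; the wrist camera has in their place "hand_eye" (4x4, takes a point from camera to tool coordinates, whose origin is the TCP and whose axes are the tool frame's). Camera axes: x right, y down, z forward; pixel columns grow to the right and rows downward; lengths in mm; the calibration is good to about 2 mm. A picture is of the moment at which its call begins: read the wrist's pose just before it. There is no depth.
- workorder.close_job(): hands the job in, once; it reports no verdict.
The state is a dict: "t": time; "qpos": joint angles; "qvel": joint speeds; "joint_torque": joint torques, N m; "ee_pos": TCP position; "orientation": TCP orientation; "ft_force": force on the tool from outside, world axes, zero at the start; "moment": the same for the moment, N m; "width": finger opening in mm.
Only numpy, scipy, OpenCV 4.12 (cv2) and the standard library are available. Lean on these libraries where they do the work, as an engineer would, in place of code of your own. Each camera call takes 0.05 s, during which the arm holds its last target.

## Working session

There is one attempt and no reset: what is moved stays moved. The work goes in short steps, Python scripts to look and compute and a shell command to move; the robot and the scene stay as the last step left them, time stands still between calls to the robot, and variables do not carry over. Pictures are saved under pics/ and viewed, and the job is handed in when it is done.

```bash
ls; mkdir -p pics
python3 - <<'E'
from workcell import ctrl, vision
import cv2
o=ctrl.get_obs(); print(o)
for n in ("scene","side","wrist"):
    d=vision.get_image(n); cv2.imwrite(f"pics/{n}0.png",d["img"])
    print(n,{k:v for k,v in d.items() if k!="img"})
E
```

```text
pics
{'t': 0.0, 'qpos': array([ 1.14499938e+00,  4.23836801e-01,  1.63066688e+00,  8.15260738e-06,
        1.08861683e+00, -1.90221974e-02]), 'qvel': array([ 4.25383709e-05, -2.40429614e-03, -1.74365260e-03, -2.12583602e-04,
       -1.09914257e-03, -1.55850937e-03]), 'joint_torque': array([-2.91651158e-03, -5.44642532e+01, -2.73645955e+01,  6.43275375e-02,
        2.30089843e-02, -1.26802602e-04]), 'ee_pos': array([247.04048853, 573.50522458, 221.91331205]), 'orientation': array([ 0.31792341,  1.54748711, -0.32027511]), 'ft_force': array([0.74494936, 0.53592329, 0.14817017]), 'moment': array([-0.02788389, -0.05566346,  0.01212991]), 'width': 87.86027564454079}
scene {'mtx': array([[439.80598104,   0.        , 256.01764818],
       [  0.        , 439.80598104, 195.03397481],
       [  0.        ,   0.        ,   1.        ]]), 'rvec': array([ 0.67227962,  2.48653286, -1.30324529]), 'tvec': array([ 527.30875616, -134.25255241, 1514.75881837])}
side {'mtx': array([[494.8759777 ,   0.        , 252.9123    ],
       [  0.        , 494.8759777 , 190.60876115],
       [  0.        ,   0.        ,   1.        ]]), 'rvec': array([ 2.24902256, -0.67152193,  0.26583557]), 'tvec': array([-500.82139957,  266.16488595, 1290.62083648])}
wrist {'mtx': array([[324.31668324,   0.        , 262.39522208],
       [  0.        , 324.31668324, 193.53350566],
       [  0.        ,   0.        ,   1.        ]]), 'hand_eye': array([[ 1.58597963e-04, -2.42638754e-01,  9.70116699e-01,
        -1.62181561e+02],
       [ 9.99999858e-01, -4.54621386e-04, -2.77190062e-04,
        -8.87636779e-01],
       [ 5.08292849e-04,  9.70116605e-01,  2.42638648e-01,
        -6.73663154e+01],
       [ 0.00000000e+00,  0.00000000e+00,  0.00000000e+00,
         1.00000000e+00]])}
```

View pics/scene0.png

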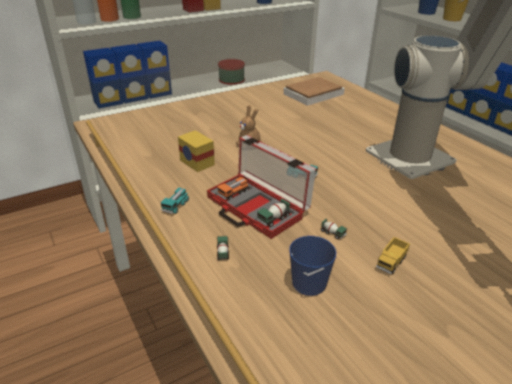

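View pics/side0.png

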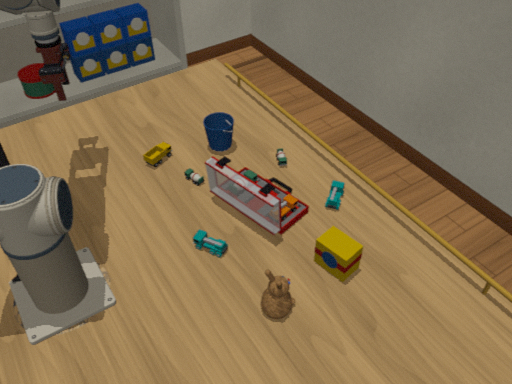

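View pics/wrist0.png

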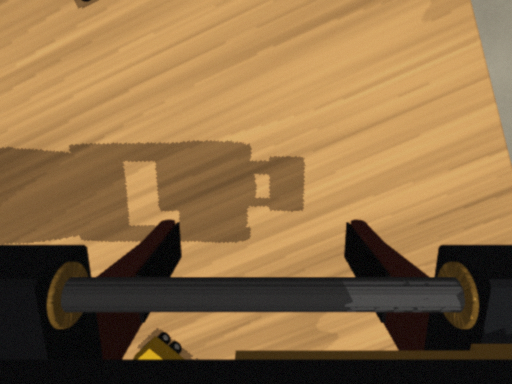

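```bash
cat > h.py <<'E'
import numpy as np, cv2
from scipy.spatial.transform import Rotation as R
from workcell import ctrl, vision
def cam(n):
    o=ctrl.get_obs(); d=vision.get_image(n)
    if n=="wrist":
        T=np.eye(4);T[:3,:3]=R.from_rotvec(o["orientation"]).as_matrix();T[:3,3]=o["ee_pos"]
        W=T@d["hand_eye"]; Rc=W[:3,:3].T; t=-Rc@W[:3,3]
        d["rvec"]=cv2.Rodrigues(Rc)[0].ravel(); d["tvec"]=t
    return d
def save(n,f):
    d=cam(n); cv2.imwrite(f"pics/{f}.png",d["img"]); np.savez(f"pics/{f}.npz",**d); return d
def load(f): return dict(np.load(f"pics/{f}.npz"))
def back(d,uv,z):
    M=cv2.Rodrigues(d["rvec"])[0]; c=-M.T@d["tvec"]
    r=M.T@np.linalg.inv(d["mtx"])@np.array([uv[0],uv[1],1.]); return c+r*(z-c[2])/r[2]
def proj(d,P): return cv2.projectPoints(np.atleast_2d(np.array(P,float)),d["rvec"],d["tvec"],d["mtx"],None)[0][:,0]
def tri(ds,uvs):
    A=[]
    for d,uv in zip(ds,uvs):
        P=d["mtx"]@np.c_[cv2.Rodrigues(d["rvec"])[0],d["tvec"]]
        A+=[uv[0]*P[2]-P[0],uv[1]*P[2]-P[1]]
    X=np.linalg.svd(np.array(A))[2][-1];return X[:3]/X[3]
def crop(f,x,y,w,h,s,out):
    im=cv2.imread(f"pics/{f}.png")[y:y+h,x:x+w]; im=cv2.resize(im,None,fx=s,fy=s,interpolation=cv2.INTER_CUBIC)
    for i in range(0,w,10): cv2.putText(im,str(x+i),(i*s,8),0,.3,(255,0,0),1); cv2.line(im,(i*s,10),(i*s,14),(255,0,0),1)
    for i in range(0,h,10): cv2.putText(im,str(y+i),(0,i*s+3),0,.3,(255,0,0),1)
    cv2.imwrite(f"pics/{out}.png",im)
E
python3 - <<'E'
from h import *
save("scene","s1");save("side","d1")
crop("s1",195,130,130,110,6,"c1");crop("d1",190,140,130,100,6,"c2")
crop("s1",360,225,60,60,8,"c3");crop("d1",130,130,60,50,8,"c4")
a=load("s1");b=load("d1")
print(tri([a,b],[(393,255),(157,154)]),back(a,(393,255),20),back(b,(157,154),20))
E
```

```text
[440.61157171 355.61187578  22.99773983] [435.10955028 353.97952671  20.        ] [442.92749944 357.44855229  20.        ]
```

View pics/c1.png

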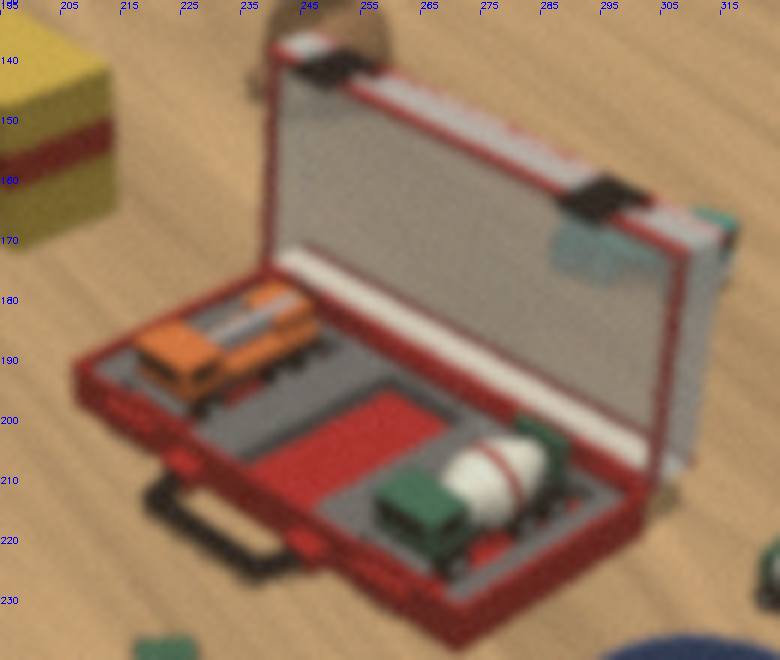

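View pics/c2.png

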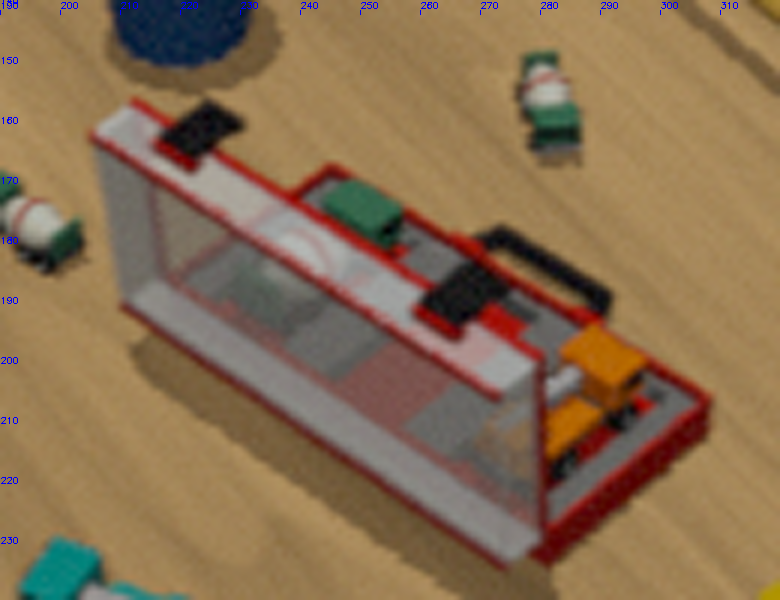

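View pics/c3.png

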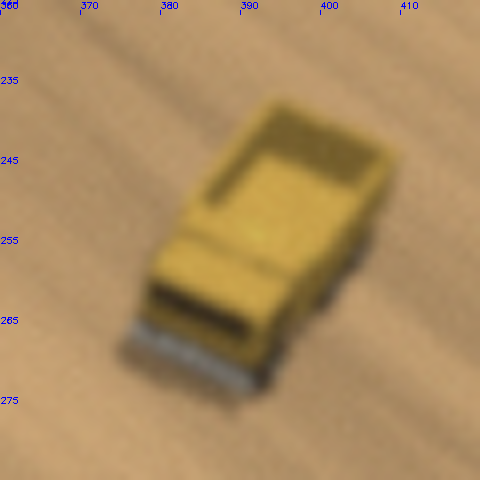

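View pics/c4.png

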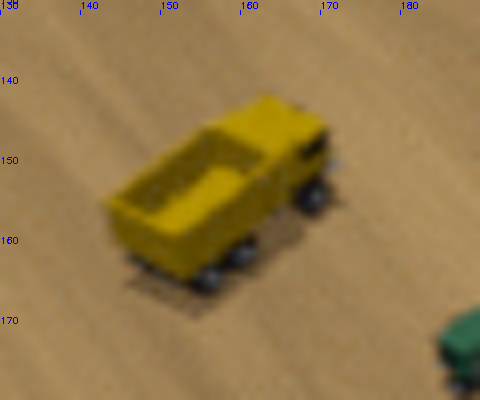

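```bash
cat > fit.py <<'E'
from h import *
from scipy.optimize import least_squares
a=load("s1");b=load("d1")
for n,p,q in [("RL",(409.8,243.8),(143.8,155.4)),("RR",(394.6,237.3),(153.1,159.4))]: print(n,tri([a,b],[p,q]))
pts=[(-48,21,42),(-48,-21,42)]
S=[(409.8,243.8),(394.6,237.3)];D=[(143.8,155.4),(153.1,159.4)]
def tf(v,P):
    c,s=np.cos(v[2]),np.sin(v[2]);P=np.array(P,float)
    return np.c_[v[0]+c*P[:,0]-s*P[:,1],v[1]+s*P[:,0]+c*P[:,1],P[:,2]]
f=lambda v:np.r_[(proj(a,tf(v,pts))-S).ravel(),(proj(b,tf(v,pts))-D).ravel()]
r=least_squares(f,[430,355,0]);print("truck",r.x,r.fun.round(1))
def lid(th,X,Y,Z): # lid coords: X from hinge to edge, Z outward depth
    return (-62+X*np.cos(th)-Z*np.sin(th),Y,26+X*np.sin(th)+Z*np.cos(th))
cs=[(62,-132,26),(62,132,26),(-62,132,26),(-62,-132,26)]
CS=[(207.5,190.8),(270.8,230),(303,211),(239.2,174.2)]
cd=[(62,132,26),(62,-132,26)];CD=[(245.3,167.5),(308.3,207)]
LS=[(240.5,137.5),(309.5,172.3)]  # rim corners free edge -y,+y
def g(v):
    l=[lid(v[3],124,-132,0),lid(v[3],124,132,0)]
    lo=[lid(v[3],124,132,32)]
    return np.r_[(proj(a,tf(v,cs))-CS).ravel(),(proj(b,tf(v,cd))-CD).ravel(),(proj(a,tf(v,l))-LS).ravel(),(proj(b,tf(v,lo))-[(205,162.5)]).ravel()]
r=least_squares(g,[560,100,0,1.7]);print("case",r.x,r.fun.round(1))
v=r.x;print("edge",tf(v,[lid(v[3],124,0,0)]),"outer edge",tf(v,[lid(v[3],124,0,32)]))
E
python3 fit.py
```

```text
RL [393.84943587 357.32031139  38.46803885]
RR [409.98225165 320.9826476   39.18141799]
truck [4.45690671e+02 3.58140700e+02 3.78707131e-01] [-0.8  0.1 -2.  -0.4 -1.9 -1.6 -1.9 -1. ]
case [ 6.17170873e+02 -9.52996443e+00  2.22976854e-01  1.63685445e+00] [-0.8 -2.1 -0.4  0.8 -0.5  0.3 -0.7 -0.5 -1.2 -0.9 -1.4 -0.5 -0.4 -0.6
 -1.5 -0.7 -2.2 -0.7]
edge [[548.72316381 -25.05029274 149.72955047]] outer edge [[517.58343776 -32.11113926 147.61722751]]
```

```bash
cat > plan.py <<'E'
from h import *
import sys
def down(yaw): # tool x down, tool y at heading yaw
    y=np.array([np.cos(yaw),np.sin(yaw),0]);x=np.array([0,0,-1.]);return np.c_[x,y,np.cross(x,y)]
def rows(p,M,n,start=None):
    o=ctrl.get_obs(); 
    R0=R.from_rotvec(o["orientation"]); p0=np.array(o["ee_pos"])
    if start is not None: p0,R0=start
    T=R0.inv().apply(np.array(p)-p0); w=(R0.inv()*R.from_matrix(M)).as_rotvec()
    S=sum(R.from_rotvec(w*k/n).as_matrix() for k in range(n)); d=np.linalg.solve(S,T)
    print("per row x",n,": shift m",(d/1000).round(5),"turn",(w/n).round(4),"| speed mm",np.linalg.norm(d).round(1),"deg",np.degrees(np.linalg.norm(w/n)).round(2))
def st():
    o=ctrl.get_obs();M=R.from_rotvec(o["orientation"]).as_matrix()
    print("t",round(o["t"],2),"p",o["ee_pos"].round(1),"f",o["ft_force"].round(1),"w",round(o["width"],1),"yaw_y",np.arctan2(M[1,1],M[0,1]).round(3),"q",o["qpos"].round(2));print(M.round(3))
E
python3 - <<'E'
from plan import *
st()
rows((440,355,180),down(0.379+np.pi/2),12)
rows((440,355,180),down(0.379-np.pi/2),12)
E
```

```text
t 0.25 p [247.2 573.8 222.3] f [-0.4  0.2  0.5] w 87.8 yaw_y 1.164 q [ 1.14  0.42  1.63 -0.    1.09 -0.02]
[[-0.     0.396  0.918]
 [-0.001  0.918 -0.396]
 [-1.    -0.001  0.   ]]
per row x 12 : shift m [ 0.00353 -0.01791  0.01734] turn [-0.0655 -0.      0.0001] | speed mm 25.2 deg 3.75
per row x 12 : shift m [0.00352 0.01843 0.02485] turn [1.963e-01 1.000e-04 0.000e+00] | speed mm 31.1 deg 11.25
```

```bash
python3 -m crank '[[[0.0035,-0.018,0.0173],[-0.0655,0,0],0.0878],[[0.0035,-0.018,0.0173],[-0.0655,0,0],0.0878],[[0.0035,-0.018,0.0173],[-0.0655,0,0],0.0878],[[0.0035,-0.018,0.0173],[-0.0655,0,0],0.0878],[[0.0035,-0.018,0.0173],[-0.0655,0,0],0.0878],[[0.0035,-0.018,0.0173],[-0.0655,0,0],0.0878],[[0.0035,-0.018,0.0173],[-0.0655,0,0],0.0878],[[0.0035,-0.018,0.0173],[-0.0655,0,0],0.0878]]'; python3 -m crank '[[[0.0035,-0.018,0.0173],[-0.0655,0,0],0.0878],[[0.0035,-0.018,0.0173],[-0.0655,0,0],0.0878],[[0.0035,-0.018,0.0173],[-0.0655,0,0],0.0878],[[0.0035,-0.018,0.0173],[-0.0655,0,0],0.0878],[[0,0,0],[0,0,0],0.0878],[[0,0,0],[0,0,0],0.0878],[[0,0,0],[0,0,0],0.0878],[[0,0,0],[0,0,0],0.0878]]'
python3 - <<'E'
from plan import *
st(); save("wrist","w1")
im=cv2.imread("pics/w1.png"); d=load("w1")
E
```

```text
t: 0.92
ee_pos: [357.2, 408.5, 194.6]
orientation: [-0.095, 1.569, 0.095]
ft_force: [0.2, 0.5, 0.0]
width: 87.8
t: 1.58
ee_pos: [438.7, 354.7, 180.7]
orientation: [-0.298, 1.551, 0.298]
ft_force: [0.3, 0.2, 0.5]
width: 87.9
t 1.58 p [438.7 354.7 180.7] f [0.3 0.2 0.5] w 87.9 yaw_y 1.95 q [ 0.66  0.39  1.8   0.    0.96 -1.29]
[[-0.    -0.37   0.929]
 [-0.     0.929  0.37 ]
 [-1.     0.    -0.   ]]
```

View pics/w1.png

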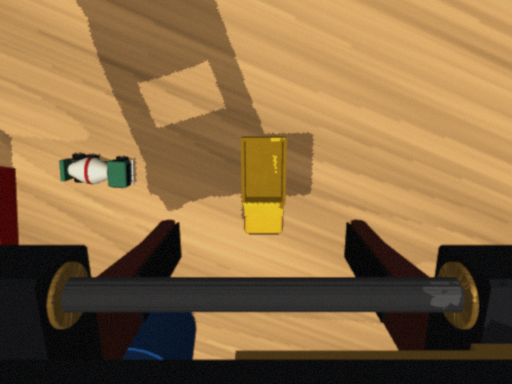

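Run:
```python
from plan import *
d=load("w1")
crop("w1",215,120,100,125,4,"w1c")
A=[back(d,p,42) for p in [(241,137.5),(286,137.5),(241,203),(286.5,203),(245,205),(283.5,205),(246.5,234),(281.5,234)]]
for q in A: print(q.round(1))
```

```text
[403.7 320.1  42. ]
[388.5 358.4  42. ]
[462.  342.2  42. ]
[445.8 382.9  42. ]
[462.5 346.5  42. ]
[448.7 381.   42. ]
[489.7 358.5  42. ]
[476.9 390.6  42. ]
```

View pics/w1c.png

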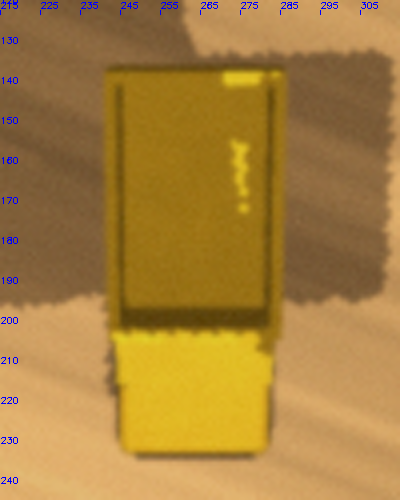

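Run:
```python
from plan import *
rows((440,357,18),down(0.382+np.pi/2),8)
```

```text
per row x 8 : shift m [0.02035 0.00019 0.00025] turn [-0.0003 -0.     -0.    ] | speed mm 20.4 deg 0.02
```

```bash
python3 -m crank '[[[0.02,0.0002,0.0002],[0,0,0],0.0878],[[0.025,0.0002,0.0002],[0,0,0],0.0878],[[0.025,0.0002,0.0002],[0,0,0],0.0878],[[0.025,0.0002,0.0002],[0,0,0],0.0878],[[0.025,0.0002,0.0002],[0,0,0],0.0878],[[0.025,0.0002,0.0002],[0,0,0],0.0878],[[0.012,0.0002,0.0002],[0,0,0],0.0878],[[0.006,0.0002,0.0002],[0,0,0],0.0878]]'
python3 -m crank '[[[0,0,0],[0,0,0],0.0878],[[0,0,0],[0,0,0],0.03],[[0,0,0],[0,0,0],0.03],[[0,0,0],[0,0,0],0.03],[[0,0,0],[0,0,0],0.03],[[0,0,0],[0,0,0],0.03],[[0,0,0],[0,0,0],0.03],[[0,0,0],[0,0,0],0.03]]'
python3 - <<'E'
from plan import *
st(); save("wrist","w2"); st()
E
```

```text
t: 2.3
ee_pos: [439.0, 356.2, 16.0]
orientation: [-0.299, 1.553, 0.297]
ft_force: [0.7, -0.6, -0.1]
width: 87.7
t: 2.97
ee_pos: [440.6, 356.4, 18.0]
orientation: [-0.297, 1.55, 0.298]
ft_force: [0.4, -0.3, -0.1]
width: 44.7
t 2.97 p [440.6 356.4  18. ] f [ 0.4 -0.3 -0.1] w 44.7 yaw_y 1.95 q [ 0.66  0.64  1.86 -0.    0.64 -1.29]
[[ 0.    -0.37   0.929]
 [ 0.     0.929  0.37 ]
 [-1.     0.     0.   ]]
t 3.02 p [440.5 356.4  17.9] f [-0.5  0.2  1.6] w 41.6 yaw_y 1.95 q [ 0.66  0.64  1.86  0.    0.64 -1.29]
[[ 0.    -0.37   0.929]
 [ 0.     0.929  0.37 ]
 [-1.     0.     0.   ]]
```

View pics/w2.png

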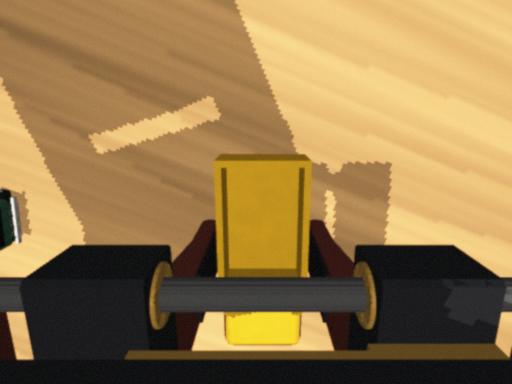

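```bash
python3 -m crank '[[[-0.015,0,0],[0,0,0],0.03],[[-0.03,0,0],[0,0,0],0.03],[[-0.035,0,0],[0.05,0,0],0.03],[[-0.035,0,0],[0.11,0,0],0.03],[[-0.035,0,0],[0.11,0,0],0.03],[[-0.035,0,0],[0.11,0,0],0.03],[[-0.035,0,0],[0.11,0,0],0.03],[[-0.02,0,0],[0.11,0,0],0.03]]'
python3 -m crank '[[[0,0,0],[0.11,0,0],0.03],[[0,0,0],[0.11,0,0],0.03],[[0,0,0],[0.11,0,0],0.03],[[0,0,0],[0.11,0,0],0.03],[[0,0,0],[0.11,0,0],0.03],[[0,0,0],[0.11,0,0],0.03],[[0,0,0],[0.11,0,0],0.03],[[0,0,0],[0.11,0,0],0.03]]'
python3 -m crank '[[[0,0,0],[0.11,0,0],0.03],[[0,0,0],[0.11,0,0],0.03],[[0,0,0],[0.11,0,0],0.03],[[0,0,0],[0.11,0,0],0.03],[[0,0,0],[0.11,0,0],0.03],[[0,0,0],[0.11,0,0],0.03],[[0,0,0],[0.11,0,0],0.03],[[0,0,0],[0.11,0,0],0.03]]'
python3 - <<'E'
from plan import *
st()
rows((617,-10,260),down(0.223-np.pi/2),14)
E
```

```text
t: 3.68
ee_pos: [441.3, 357.0, 261.6]
orientation: [0.18, 1.56, -0.175]
ft_force: [0.2, 1.0, -1.5]
width: 41.3
t: 4.35
ee_pos: [440.1, 356.1, 257.3]
orientation: [0.86, 1.394, -0.861]
ft_force: [0.0, -0.3, -1.6]
width: 41.6
t: 5.02
ee_pos: [440.1, 356.1, 257.3]
orientation: [1.507, 0.983, -1.509]
ft_force: [0.2, -1.1, -1.7]
width: 41.9
t 5.02 p [440.1 356.1 257.3] f [ 0.2 -1.1 -1.7] w 41.9 yaw_y -0.415 q [ 0.66  0.3   1.73 -0.    1.11  1.07]
[[-0.001  0.915 -0.404]
 [-0.001 -0.404 -0.915]
 [-1.    -0.     0.001]]
per row x 14 : shift m [-0.0002  0.029   0.0081] turn [0.0666 0.0001 0.    ] | speed mm 30.1 deg 3.82
```

```bash
python3 -m crank '[[[0,0.029,0.0081],[0.0666,0,0],0.03],[[0,0.029,0.0081],[0.0666,0,0],0.03],[[0,0.029,0.0081],[0.0666,0,0],0.03],[[0,0.029,0.0081],[0.0666,0,0],0.03],[[0,0.029,0.0081],[0.0666,0,0],0.03],[[0,0.029,0.0081],[0.0666,0,0],0.03],[[0,0.029,0.0081],[0.0666,0,0],0.03],[[0,0.029,0.0081],[0.0666,0,0],0.03]]'
python3 -m crank '[[[0,0.029,0.0081],[0.0666,0,0],0.03],[[0,0.029,0.0081],[0.0666,0,0],0.03],[[0,0.029,0.0081],[0.0666,0,0],0.03],[[0,0.029,0.0081],[0.0666,0,0],0.03],[[0,0.029,0.0081],[0.0666,0,0],0.03],[[0,0.029,0.0081],[0.0666,0,0],0.03],[[0,0,0],[0,0,0],0.03],[[0,0,0],[0,0,0],0.03]]'
python3 - <<'E'
from plan import *
st(); save("wrist","w3"); st()
save("side","d3");save("scene","s3")
E
```

```text
t: 5.68
ee_pos: [586.0, 166.2, 257.2]
orientation: [1.863, 0.602, -1.864]
ft_force: [0.2, -0.3, -0.6]
width: 42.0
t: 6.35
ee_pos: [618.9, -10.1, 257.2]
orientation: [2.101, 0.239, -2.103]
ft_force: [0.2, 0.5, -2.3]
width: 41.9
t 6.35 p [618.9 -10.1 257.2] f [ 0.2  0.5 -2.3] w 41.9 yaw_y -1.345 q [-0.04  0.38  1.61  0.    1.15  1.31]
[[-0.001  0.224 -0.975]
 [ 0.    -0.975 -0.224]
 [-1.    -0.     0.001]]
t 6.4 p [618.9  -9.  257.3] f [ 0.2  1.5 -0.8] w 41.7 yaw_y -1.343 q [-0.03  0.38  1.61  0.    1.15  1.31]
[[-0.001  0.226 -0.974]
 [ 0.    -0.974 -0.226]
 [-1.    -0.001  0.001]]
```

View pics/w3.png

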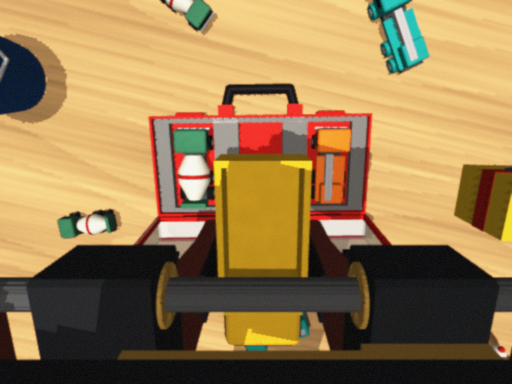

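View pics/d3.png

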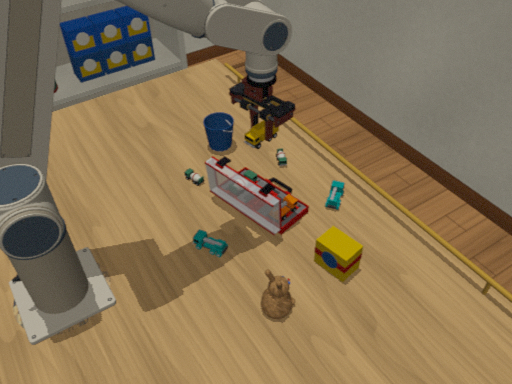

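Run:
```python
from plan import *
crop("w3",135,80,260,180,3,"w3c")
```

```text
(no output)
```

View pics/w3c.png

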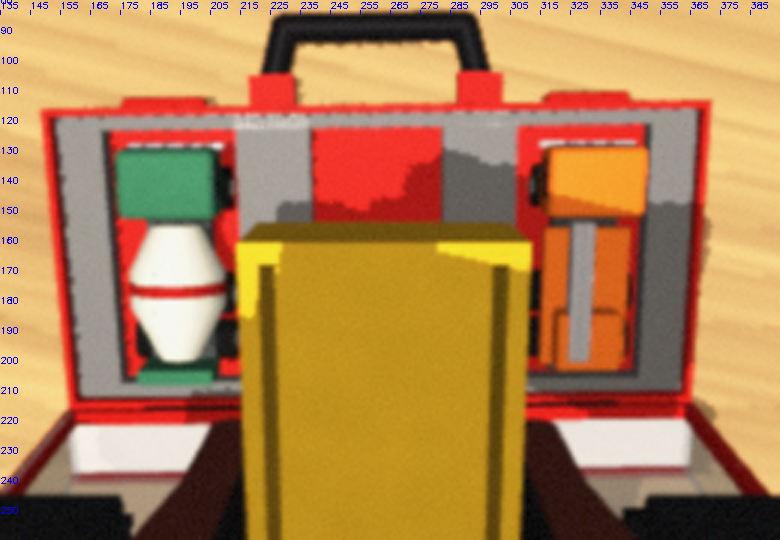

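Run:
```python
from plan import *
d=load("w3")
for p in [(149,117.3),(372,113.7),(159,214.5),(365.5,213)]: print(back(d,p,26).round(1))
for p in [(239,122),(282.3,122)]: print(back(d,p,18).round(1),back(d,p,6).round(1))
from scipy.optimize import least_squares
from scipy.spatial.transform import Rotation as R
def tf(v,P):
    c,s=np.cos(v[2]),np.sin(v[2]);P=np.array(P,float)
    return np.c_[v[0]+c*P[:,0]-s*P[:,1],v[1]+s*P[:,0]+c*P[:,1],P[:,2]]
cs=[(62,132,26),(62,-132,26),(-62,132,26),(-62,-132,26)]
uv=[(149,117.3),(372,113.7),(159,214.5),(365.5,213)]
f=lambda v:(proj(d,tf(v,cs))-uv).ravel()
r=least_squares(f,[617,-10,.22]);print(r.x,r.fun.round(1))
# truck in tool: rear top edge
w=load("w2"); q=(back(w,(214.5,155.5),42)+back(w,(311,155.5),42))/2; o=np.array([440.5,356.4]); print("rear",q, "dist",np.linalg.norm(q[:2]-o))
```

```text
[645.9 133.6  26. ]
[ 708.7 -121.8   26. ]
[529.3 104.3  26. ]
[ 589.8 -150.9   26. ]
[664.   29.4  18. ] [663.5  30.2   6. ]
[675.7 -21.6  18. ] [675.5 -22.4   6. ]
[ 6.18170126e+02 -8.70775870e+00  2.38602766e-01] [-0.3 -1.2  0.7 -0.7 -0.8  1.7  0.4  0.6]
rear [394.19035508 338.59785228  42.        ] dist 49.613502959571484
```

Run:
```python
from plan import *
rows((616.1,-9.0,55),down(0.236-np.pi/2),8)
```

```text
per row x 8 : shift m [2.531e-02 7.000e-05 3.900e-04] turn [-0.0008  0.0001  0.0001] | speed mm 25.3 deg 0.05
```

```bash
python3 -m crank '[[[0.03,0.0001,0.0004],[-0.001,0,0],0.03],[[0.035,0.0001,0.0004],[-0.001,0,0],0.03],[[0.035,0.0001,0.0004],[-0.001,0,0],0.03],[[0.035,0.0001,0.0004],[-0.001,0,0],0.03],[[0.035,0.0001,0.0004],[-0.001,0,0],0.03],[[0.0225,0.0001,0.0004],[-0.001,0,0],0.03],[[0.01,0,0.0004],[0,0,0],0.03],[[0,0,0.0004],[0,0,0],0.03]]'
python3 - <<'E'
from plan import *
st(); save("wrist","w4");save("side","d4");save("scene","s4"); st()
crop("d4",190,90,130,130,5,"d4c");crop("s4",195,110,130,120,5,"s4c")
rows((616.1,-9.0,26),down(0.236-np.pi/2),8)
E
```

```text
t: 7.17
ee_pos: [614.6, -8.8, 52.8]
orientation: [2.092, 0.249, -2.101]
ft_force: [0.1, 0.2, -1.5]
width: 41.8
t 7.17 p [614.6  -8.8  52.8] f [ 0.1  0.2 -1.5] w 41.8 yaw_y -1.335 q [-0.03  0.64  1.74  0.    0.77  1.3 ]
[[-0.005  0.234 -0.972]
 [ 0.    -0.972 -0.234]
 [-1.    -0.001  0.004]]
t 7.32 p [617.7  -9.5  56.8] f [-0.6  0.7 -0.7] w 41.7 yaw_y -1.336 q [-0.03  0.63  1.73  0.    0.77  1.3 ]
[[ 0.003  0.233 -0.972]
 [-0.    -0.972 -0.233]
 [-1.     0.001 -0.003]]
per row x 8 : shift m [ 0.00385 -0.00011  0.00018] turn [-0.0001 -0.0003 -0.0001] | speed mm 3.9 deg 0.02
```

View pics/w4.png

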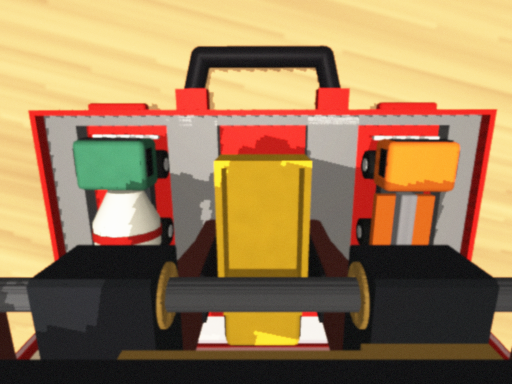

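View pics/d4c.png

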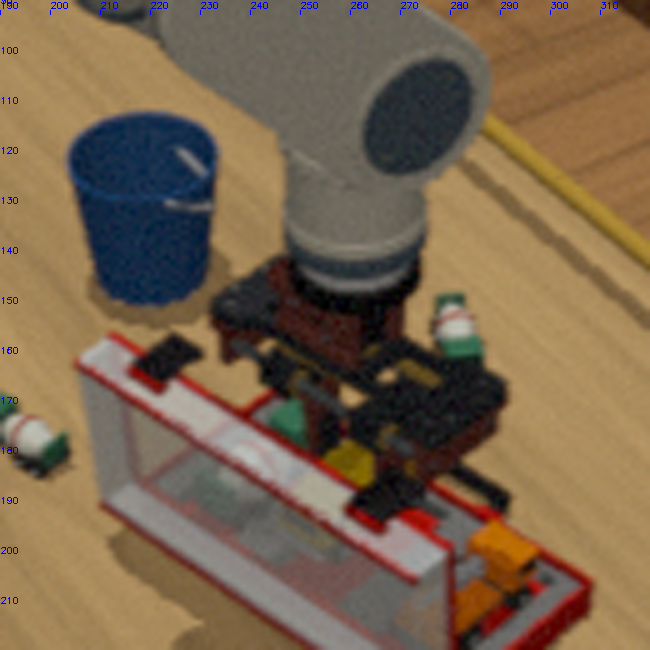

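View pics/s4c.png

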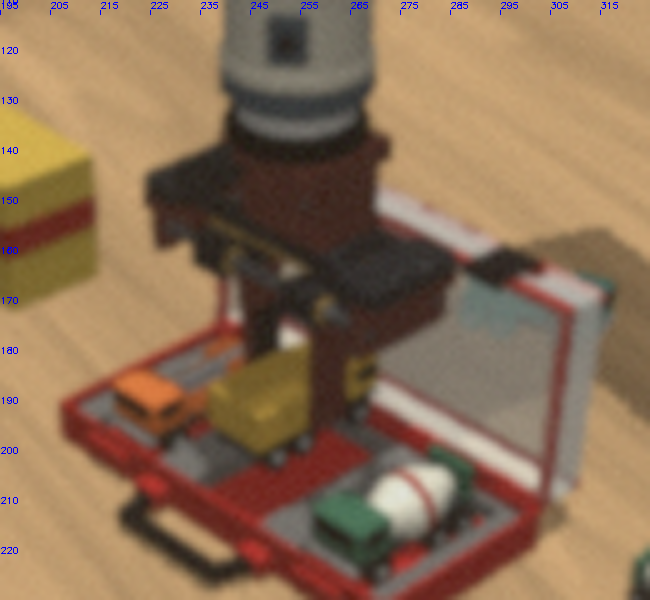

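```bash
python3 -m crank '[[[0.006,0,0.0002],[0,0,0],0.03],[[0.006,0,0.0002],[0,0,0],0.03],[[0.006,0,0.0002],[0,0,0],0.03],[[0.005,0,0],[0,0,0],0.03],[[0.003,0,0],[0,0,0],0.03],[[0.002,0,0],[0,0,0],0.03],[[0.001,0,0],[0,0,0],0.03],[[0,0,0],[0,0,0],0.03]]'
python3 - <<'E'
from plan import *
st(); save("wrist","w5");save("scene","s5"); st()
crop("s5",195,110,130,120,5,"s5c")
E
```

```text
t: 7.98
ee_pos: [615.7, -10.2, 25.9]
orientation: [2.097, 0.247, -2.097]
ft_force: [0.3, 0.5, -1.4]
width: 41.8
t 7.98 p [615.7 -10.2  25.9] f [ 0.3  0.5 -1.4] w 41.8 yaw_y -1.336 q [-0.04  0.68  1.74  0.    0.72  1.3 ]
[[-0.     0.232 -0.973]
 [ 0.    -0.973 -0.232]
 [-1.    -0.     0.   ]]
t 8.08 p [615.8 -10.2  26.2] f [-0.3  0.1 -0.7] w 41.6 yaw_y -1.336 q [-0.04  0.68  1.74 -0.    0.72  1.3 ]
[[-0.     0.232 -0.973]
 [-0.    -0.973 -0.232]
 [-1.     0.     0.   ]]
```

View pics/w5.png

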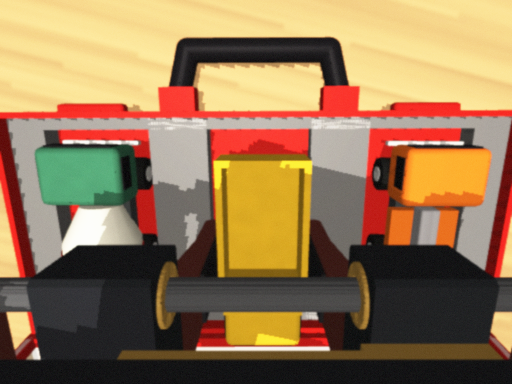

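View pics/s5c.png

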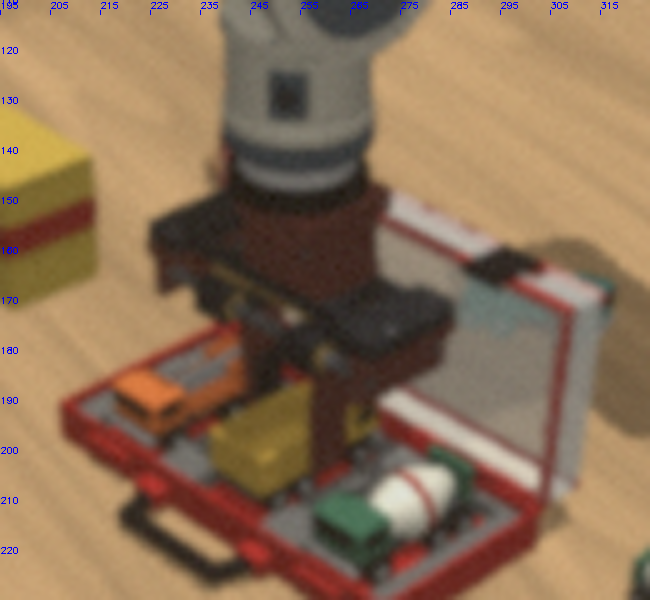

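```bash
python3 -m crank '[[[0.0005,-0.0007,0],[0,0,0],0.03],[[0.0005,-0.0007,0],[0,0,0],0.03],[[0.0005,0,0],[0,0,0],0.03],[[0.0005,0,0],[0,0,0],0.03],[[0,0,0],[0,0,0],0.03],[[0,0,0],[0,0,0],0.03],[[0,0,0],[0,0,0],0.03],[[0,0,0],[0,0,0],0.03]]'
python3 -m crank '[[[0,0,0],[0,0,0],0.045],[[0,0,0],[0,0,0],0.05],[[0,0,0],[0,0,0],0.055],[[0,0,0],[0,0,0],0.06],[[0,0,0],[0,0,0],0.065],[[0,0,0],[0,0,0],0.065],[[0,0,0],[0,0,0],0.065],[[-0.005,0,0],[0,0,0],0.065]]'
python3 - <<'E'
from plan import *
st()
E
```

```text
t: 8.75
ee_pos: [615.4, -8.8, 24.2]
orientation: [2.097, 0.247, -2.097]
ft_force: [-0.3, 0.6, -2.7]
width: 41.9
t: 9.42
ee_pos: [614.7, -8.8, 28.5]
orientation: [2.096, 0.247, -2.099]
ft_force: [0.3, 0.4, -0.0]
width: 65.0
t 9.42 p [614.7  -8.8  28.5] f [ 0.3  0.4 -0. ] w 65.0 yaw_y -1.336 q [-0.03  0.67  1.74  0.    0.73  1.3 ]
[[-0.002  0.232 -0.973]
 [ 0.    -0.973 -0.232]
 [-1.    -0.     0.002]]
```

```bash
python3 -m crank '[[[-0.01,0,0],[0,0,0],0.065],[[-0.02,0,0],[0,0,0],0.065],[[-0.035,0,0],[0,0,0],0.065],[[-0.035,0,0],[0,0,0],0.065],[[-0.035,0,0],[0,0,0],0.03],[[-0.035,0,0],[0,0,0],0],[[-0.035,0,0],[0,0,0],0],[[-0.015,0,0],[0,0,0],0]]'
python3 - <<'E'
from plan import *
st(); save("wrist","w6"); save("scene","s6")
E
```

```text
t: 10.08
ee_pos: [617.4, -8.9, 255.6]
orientation: [2.105, 0.246, -2.088]
ft_force: [1.1, 0.2, 0.6]
width: 42.0
t 10.08 p [617.4  -8.9 255.6] f [1.1 0.2 0.6] w 42.0 yaw_y -1.336 q [-0.03  0.37  1.62 -0.    1.14  1.3 ]
[[ 0.008  0.232 -0.973]
 [-0.    -0.973 -0.232]
 [-1.     0.002 -0.008]]
```

View pics/w6.png

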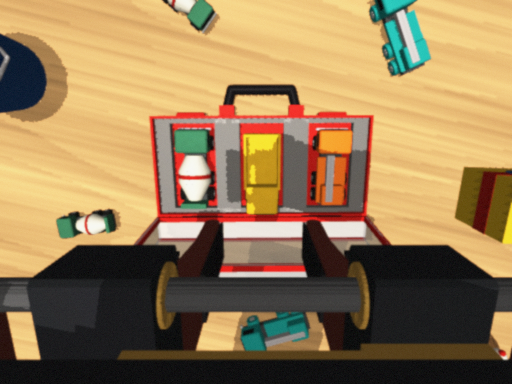

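Run:
```python
from plan import *
crop("w6",140,100,240,180,3,"w6c")
d=load("w6")
c=np.array([617.6,-8.6]);u=np.array([np.cos(.236),np.sin(.236)])
for v in (264,268,272): 
  q=back(d,(262,v),150); print(v,q.round(1),"case x",((q[:2]-c)@u).round(1))
for v in (133,214):
  q=back(d,(262,v),48); print(v,q.round(1),"case x",((q[:2]-c)@u).round(1))
p=back(d,(243,150),48),back(d,(280,150),48);n=np.array([-u[1],u[0]]);print([((q[:2]-c)@n).round(1) for q in p])
```

```text
264 [552.  -24.1 150. ] case x -67.4
268 [548.2 -25.  150. ] case x -71.3
272 [544.4 -25.9 150. ] case x -75.2
133 [659.5   1.3  48. ] case x 43.1
214 [567.  -20.7  48. ] case x -52.0
[np.float64(21.5), np.float64(-20.6)]
```

View pics/w6c.png

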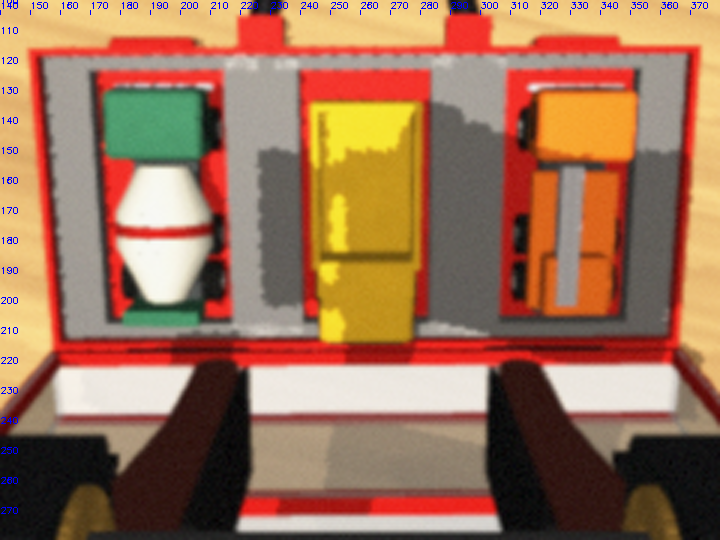

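Run:
```python
from plan import *
crop("s6",200,150,110,90,7,"s6c")
c=np.array([617.6,-8.6]);u=np.array([np.cos(.236),np.sin(.236)]);n=np.array([-u[1],u[0]])
im=cv2.imread("pics/s6c.png");a=load("s6");w=load("w6");iw=cv2.imread("pics/w6c.png")
for x0 in (0,-4.5):
  col=(255,255,0) if x0==0 else (255,0,255)
  P=[np.r_[c+u*(x0+x)+n*y,z] for x in(-48,48) for y in (-21,21) for z in (6,48)]
  for q in proj(a,P): cv2.circle(im,tuple(int(k) for k in (q-[200,150])*7),3,col,-1)
  for q in proj(w,P): cv2.circle(iw,tuple(int(k) for k in (q-[140,100])*3),2,col,-1)
cv2.imwrite("pics/s6d.png",im);cv2.imwrite("pics/w6d.png",iw)
```

View pics/s6d.png

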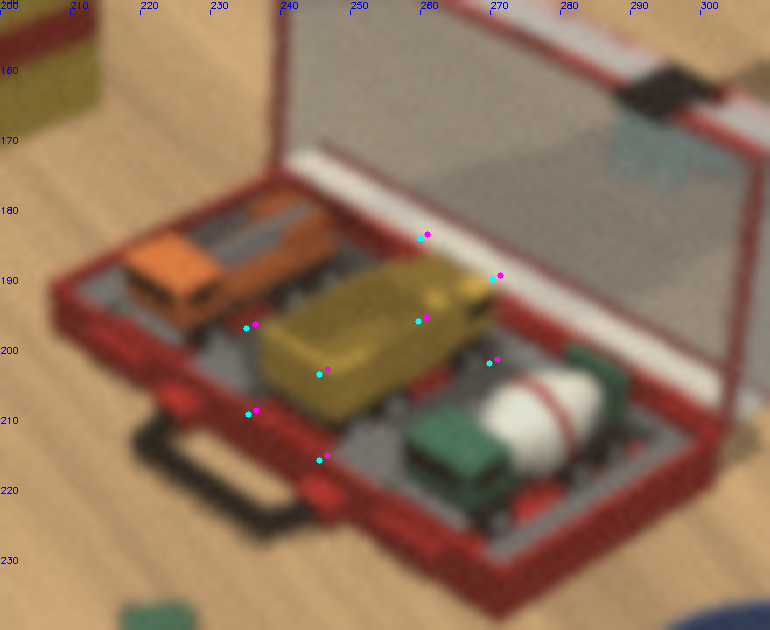

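View pics/w6d.png

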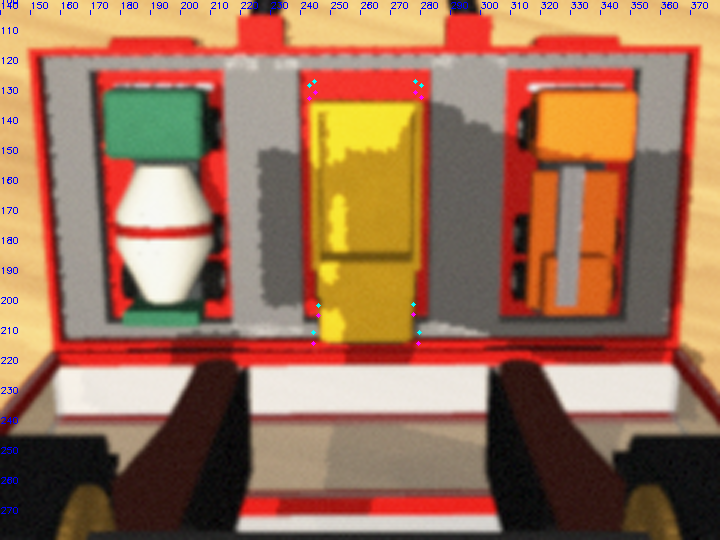

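```bash
python3 -m crank '[[[0,0,0.01],[0,0,0],0],[[0,0,0.02],[0,0,0],0],[[0,0,0.025],[0,0,0],0],[[0,0,0.025],[0,0,0],0],[[0,0,0.025],[0,0,0],0],[[0,0,0.02],[0,0,0],0],[[0,0,0.0125],[0,0,0],0],[[0,0,0],[0,0,0],0]]'
python3 -m crank '[[[0,0,0],[0,0,0],0],[[0.015,0,0],[0,0,0],0],[[0.025,0,0],[0,0,0],0],[[0.025,0,0],[0,0,0],0],[[0.025,0,0],[0,0,0],0],[[0.025,0,0],[0,0,0],0],[[0.013,0,0],[0,0,0],0],[[0,0,0],[0,0,0],0]]'
cat > case.py <<'E'
from plan import *
c=np.array([617.6,-8.6]);u=np.array([np.cos(.236),np.sin(.236)]);n=np.array([-u[1],u[0]])
def cf():
    o=ctrl.get_obs();q=o["ee_pos"][:2]-c;f=o["ft_force"];print("t",o["t"].__round__(2),"case x,y,z",(q@u).round(1),(q@n).round(1),o["ee_pos"][2].round(1),"f case",(f[:2]@u).round(1),(f[:2]@n).round(1),f[2].round(1))
E
python3 - <<'E'
from case import *
st();cf();save("side","d7");crop("d7",170,90,130,130,5,"d7c")
E
```

```text
t: 10.85
ee_pos: [478.2, -41.0, 247.7]
orientation: [2.094, 0.247, -2.102]
ft_force: [-0.4, 0.4, -0.2]
width: 0.5
t: 11.52
ee_pos: [480.7, -40.3, 118.0]
orientation: [2.092, 0.249, -2.103]
ft_force: [-0.2, -0.1, 0.0]
width: 0.4
t 11.52 p [480.7 -40.3 118. ] f [-0.2 -0.1  0. ] w 0.4 yaw_y -1.336 q [-0.11  0.38  2.01  0.    0.76  1.23]
[[-0.005  0.233 -0.973]
 [ 0.001 -0.973 -0.233]
 [-1.    -0.002  0.005]]
t 11.52 case x,y,z -140.5 1.2 118.0 f case -0.3 -0.0 0.0
```

View pics/d7c.png

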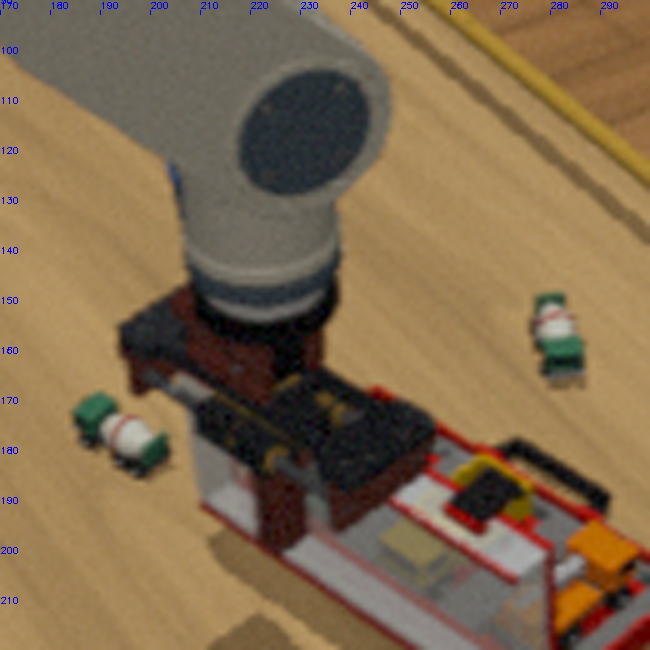

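Run:
```python
import numpy as np
p=None
ths=np.r_[1.645,np.arange(1.56,0.07,-0.05)]
for th in ths:
    r=np.interp(th,[0.3,1.55],[118,95])
    if th>1.6: X=-62+124*np.cos(th)-32*np.sin(th)-10;Z=119
    else: X=-62+r*np.cos(th)-32*np.sin(th)-10;Z=26+r*np.sin(th)+32*np.cos(th)
    if p is not None: print(f"{th:.2f} X{X:.1f} Z{Z:.1f} down {(p[1]-Z):.1f} z {-(X-p[0]):.1f}")
    else: print("start",X,Z)
    p=(X,Z)
```

```text
start -113.10475528730949 119
1.56 X-103.0 Z121.3 down -2.3 z -10.1
1.51 X-98.1 Z123.5 down -2.2 z -4.8
1.46 X-93.1 Z125.6 down -2.1 z -5.0
1.41 X-88.0 Z127.4 down -1.8 z -5.2
1.36 X-82.7 Z129.0 down -1.6 z -5.3
1.31 X-77.3 Z130.3 down -1.3 z -5.4
1.26 X-71.8 Z131.3 down -1.0 z -5.5
1.21 X-66.2 Z132.0 down -0.7 z -5.6
1.16 X-60.5 Z132.5 down -0.4 z -5.7
1.11 X-54.8 Z132.6 down -0.1 z -5.7
1.06 X-49.1 Z132.4 down 0.2 z -5.8
1.01 X-43.3 Z131.9 down 0.5 z -5.8
0.96 X-37.5 Z131.1 down 0.8 z -5.8
0.91 X-31.7 Z129.9 down 1.1 z -5.8
0.86 X-26.0 Z128.5 down 1.4 z -5.7
0.81 X-20.3 Z126.7 down 1.8 z -5.7
0.76 X-14.6 Z124.7 down 2.1 z -5.6
0.71 X-9.1 Z122.3 down 2.4 z -5.6
0.66 X-3.6 Z119.6 down 2.7 z -5.5
0.61 X1.7 Z116.6 down 3.0 z -5.3
0.56 X6.9 Z113.3 down 3.3 z -5.2
0.51 X12.0 Z109.6 down 3.6 z -5.1
0.46 X16.9 Z105.8 down 3.9 z -4.9
0.41 X21.6 Z101.6 down 4.2 z -4.7
0.36 X26.1 Z97.1 down 4.4 z -4.5
0.31 X30.4 Z92.4 down 4.7 z -4.3
0.26 X33.8 Z87.3 down 5.2 z -3.4
0.21 X36.7 Z81.9 down 5.4 z -2.9
0.16 X39.4 Z76.4 down 5.5 z -2.7
0.11 X41.8 Z70.8 down 5.6 z -2.4
```

```bash
python3 -m crank '[[[0,0,-0.008],[0,0,0],0],[[0,0,-0.008],[0,0,0],0],[[0,0,-0.005],[0,0,0],0],[[0,0,-0.003],[0,0,0],0],[[-0.001,0,-0.003],[0,0,0],0],[[-0.001,0,-0.003],[0,0,0],0],[[-0.001,0,-0.003],[0,0,0],0],[[0,0,-0.003],[0,0,0],0]]'
python3 - <<'E'
from case import *
cf()
E
```

```text
t: 12.23
ee_pos: [516.4, -32.4, 124.4]
orientation: [2.096, 0.247, -2.098]
ft_force: [-3.0, -0.9, 2.0]
width: 0.3
t 12.23 case x,y,z -104.0 0.5 124.4 f case -3.1 -0.2 2.0
```

```bash
python3 -m crank '[[[-0.001,0,-0.005],[0,0,0],0],[[-0.001,0,-0.005],[0,0,0],0],[[-0.001,0,-0.005],[0,0,0],0],[[-0.001,0,-0.005],[0,0,0],0],[[-0.001,0,-0.0055],[0,0,0],0],[[-0.001,0,-0.0055],[0,0,0],0],[[-0.001,0,-0.0055],[0,0,0],0],[[-0.0005,0,-0.0055],[0,0,0],0]]'
python3 - <<'E'
from case import *
cf()
E
python3 -m crank '[[[0,0,-0.0057],[0,0,0],0],[[0,0,-0.0057],[0,0,0],0],[[0.0005,0,-0.0058],[0,0,0],0],[[0.001,0,-0.0058],[0,0,0],0],[[0.001,0,-0.0058],[0,0,0],0],[[0.0015,0,-0.0057],[0,0,0],0],[[0.0018,0,-0.0057],[0,0,0],0],[[0.0021,0,-0.0056],[0,0,0],0]]'
python3 - <<'E'
from case import *
cf();save("scene","s8");crop("s8",195,90,130,150,4,"s8c")
E
```

```text
t: 12.9
ee_pos: [558.3, -22.5, 131.8]
orientation: [2.097, 0.247, -2.097]
ft_force: [-2.3, -0.6, -0.2]
width: 0.5
t 12.9 case x,y,z -60.9 0.4 131.8 f case -2.4 -0.0 -0.2
t: 13.57
ee_pos: [602.8, -11.8, 123.6]
orientation: [2.097, 0.247, -2.097]
ft_force: [-0.6, -0.4, 0.1]
width: 0.6
t 13.57 case x,y,z -15.1 0.3 123.6 f case -0.7 -0.2 0.1
```

View pics/s8c.png

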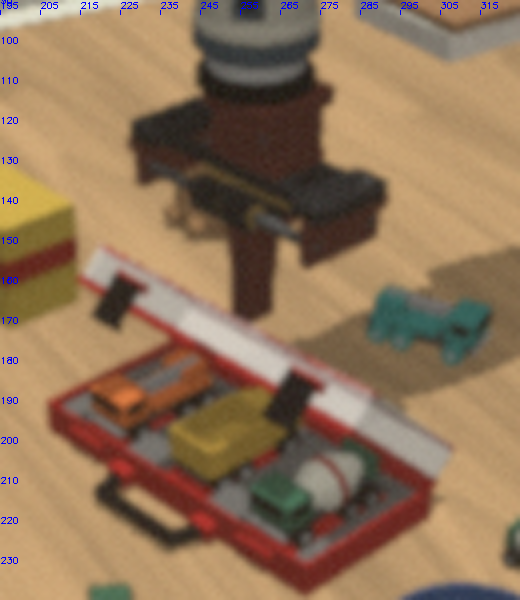

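```bash
python3 -m crank '[[[0.0015,0,-0.0035],[0,0,0],0],[[0.0016,0,-0.0034],[0,0,0],0],[[0.0017,0,-0.0034],[0,0,0],0],[[0.0018,0,-0.0033],[0,0,0],0],[[0.0019,0,-0.0033],[0,0,0],0],[[0.002,0,-0.0033],[0,0,0],0],[[0.0022,0,-0.0033],[0,0,0],0],[[0.0023,0,-0.0032],[0,0,0],0]]'
python3 - <<'E'
from case import *
cf()
E
python3 -m crank '[[[0.0024,0,-0.0031],[0,0,0],0],[[0.0025,0,-0.0031],[0,0,0],0],[[0.0026,0,-0.003],[0,0,0],0],[[0.0026,0,-0.003],[0,0,0],0],[[0.0027,0,-0.0029],[0,0,0],0],[[0.0028,0,-0.0028],[0,0,0],0],[[0.0029,0,-0.0027],[0,0,0],0],[[0.003,0,-0.0026],[0,0,0],0]]'
python3 - <<'E'
from case import *
cf();save("scene","s9");crop("s9",195,90,130,150,4,"s9c")
E
```

```text
t: 14.28
ee_pos: [628.4, -5.7, 108.6]
orientation: [2.097, 0.247, -2.097]
ft_force: [-1.3, 1.2, 0.2]
width: 0.4
t 14.28 case x,y,z 11.2 0.3 108.6 f case -1.0 1.5 0.2
t: 14.95
ee_pos: [650.9, -0.3, 87.0]
orientation: [2.097, 0.247, -2.097]
ft_force: [0.5, 0.1, 0.6]
width: 0.8
t 14.95 case x,y,z 34.4 0.3 87.0 f case 0.5 -0.0 0.6
```

View pics/s9c.png

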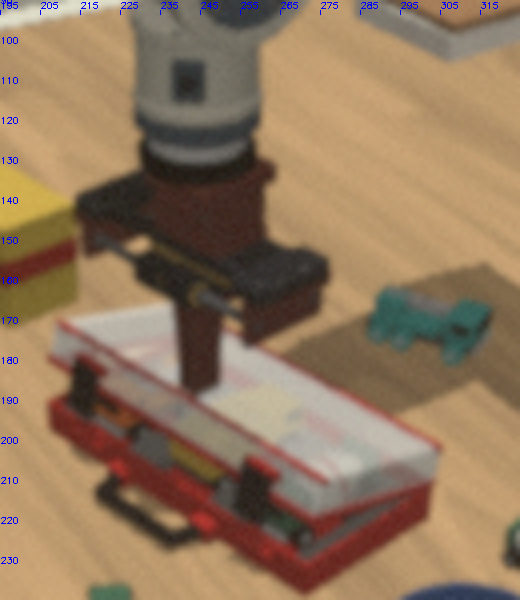

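```bash
python3 -m crank '[[[0.0028,0,-0.002],[0,0,0],0],[[0.0026,0,-0.002],[0,0,0],0],[[0.0025,0,-0.002],[0,0,0],0],[[0.0025,0,-0.002],[0,0,0],0],[[0.0025,0,-0.0015],[0,0,0],0],[[0.0025,0,-0.001],[0,0,0],0],[[0.002,0,-0.001],[0,0,0],0],[[0.001,0,0],[0,0,0],0]]'
python3 - <<'E'
from case import *
cf();save("scene","s10");crop("s10",195,90,130,150,4,"s10c")
E
```

```text
t: 15.67
ee_pos: [661.9, 2.3, 68.5]
orientation: [2.097, 0.247, -2.097]
ft_force: [0.3, -1.0, 0.2]
width: -0.0
t 15.67 case x,y,z 45.6 0.3 68.5 f case 0.1 -1.0 0.2
```

View pics/s10c.png

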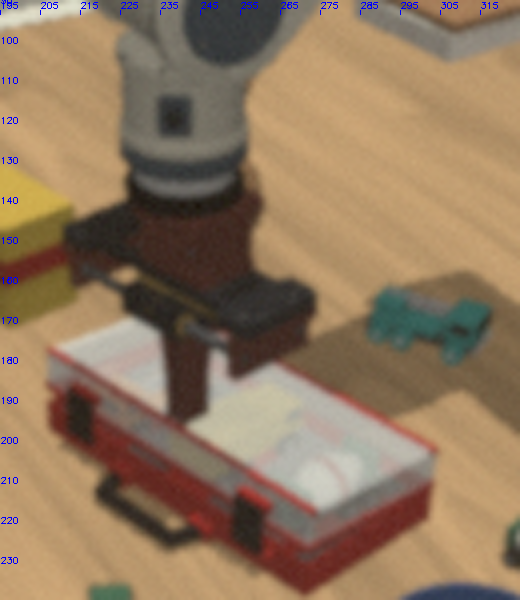

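```bash
python3 -m crank '[[[0.001,0,0],[0,0,0],0],[[0.001,0,0],[0,0,0],0],[[0.001,0,0],[0,0,0],0],[[0.001,0,0],[0,0,0],0],[[0.0005,0,0],[0,0,0],0],[[0.0005,0,0],[0,0,0],0],[[0,0,0],[0,0,0],0],[[0,0,0],[0,0,0],0]]'
python3 - <<'E'
from case import *
cf()
E
```

```text
t: 16.38
ee_pos: [662.4, 2.4, 65.5]
orientation: [2.099, 0.247, -2.095]
ft_force: [-3.4, 0.3, 10.1]
width: 0.7
t 16.38 case x,y,z 46.2 0.2 65.5 f case -3.2 1.1 10.1
```

```bash
python3 -m crank '[[[0.001,0,0],[0,0,0],0],[[0.001,0,0],[0,0,0],0],[[0.001,0,0],[0,0,0],0],[[0,0,0],[0,0,0],0],[[0,0,0],[0,0,0],0],[[0,0,0],[0,0,0],0],[[0,0,0],[0,0,0],0],[[0,0,0],[0,0,0],0]]'
python3 - <<'E'
from case import *
cf()
E
```

```text
t: 17.05
ee_pos: [663.3, 2.6, 62.4]
orientation: [2.101, 0.247, -2.094]
ft_force: [0.4, 2.1, 7.3]
width: 0.8
t 17.05 case x,y,z 47.1 0.2 62.4 f case 0.8 1.9 7.3
```

```bash
python3 -m crank '[[[0.001,0,0],[0,0,0],0],[[0.001,0,0],[0,0,0],0],[[0.001,0,0],[0,0,0],0],[[0.0005,0,0],[0,0,0],0],[[0,0,0],[0,0,0],0],[[0,0,0],[0,0,0],0],[[0,0,0],[0,0,0],0],[[0,0,0],[0,0,0],0]]'
python3 - <<'E'
from case import *
cf()
E
```

```text
t: 17.72
ee_pos: [662.8, 2.4, 58.3]
orientation: [2.099, 0.247, -2.095]
ft_force: [1.3, 1.7, 7.6]
width: 0.5
t 17.72 case x,y,z 46.5 0.1 58.3 f case 1.6 1.4 7.6
```

```bash
python3 -m crank '[[[0.001,0,0],[0,0,0],0],[[0.0005,0,0],[0,0,0],0],[[0.0005,0,0],[0,0,0],0],[[0,0,0],[0,0,0],0],[[0,0,0],[0,0,0],0],[[0,0,0],[0,0,0],0],[[0,0,0],[0,0,0],0],[[0,0,0],[0,0,0],0]]'
python3 - <<'E'
from case import *
cf();save("scene","s11");crop("s11",195,140,130,110,6,"s11c")
E
```

```text
t: 18.38
ee_pos: [662.9, 2.4, 58.1]
orientation: [2.1, 0.247, -2.095]
ft_force: [-5.3, 1.2, 19.5]
width: 0.0
t 18.38 case x,y,z 46.6 0.1 58.1 f case -4.9 2.4 19.5
```

View pics/s11c.png

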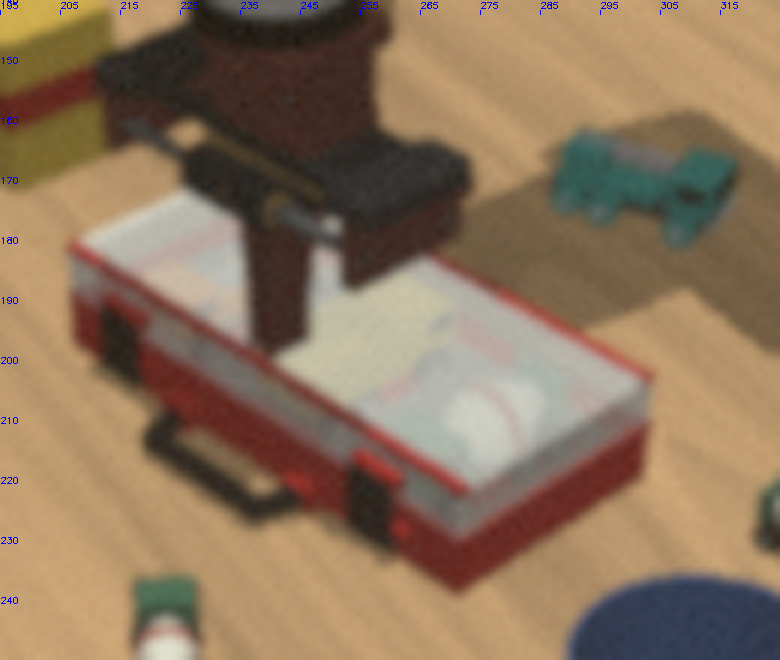

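```bash
python3 -m crank '[[[-0.002,0,0],[0,0,0],0],[[-0.005,0,0],[0,0,0],0],[[-0.015,0,0],[0,0,0],0],[[-0.025,0,0],[0,0,0],0],[[-0.03,0,0],[0,0,0],0],[[-0.03,0,0],[0,0,0],0],[[-0.03,0,0],[0,0,0],0],[[-0.01,0,0],[0,0,0],0]]'
python3 -m crank '[[[-0.02,0,0],[0,0,0],0],[[-0.02,0,0.02],[0,0,0],0],[[0,0,0.02],[0,0,0],0],[[0,0,0.02],[0,0,0],0],[[0,0,0.02],[0,0,0],0],[[0,0,0.01],[0,0,0],0],[[0,0,0],[0,0,0],0],[[0,0,0],[0,0,0],0]]'
python3 - <<'E'
from case import *
cf();save("scene","s12");crop("s12",195,140,130,110,6,"s12c");save("wrist","w12")
save("side","d12")
E
```

```text
t: 19.1
ee_pos: [663.8, 2.2, 207.8]
orientation: [2.103, 0.246, -2.09]
ft_force: [1.0, 0.1, 0.7]
width: 0.7
t: 19.77
ee_pos: [574.6, -18.7, 242.5]
orientation: [2.098, 0.247, -2.097]
ft_force: [0.4, 0.3, 0.4]
width: 0.6
t 19.77 case x,y,z -44.2 0.3 242.5 f case 0.5 0.2 0.4
```

View pics/s12c.png

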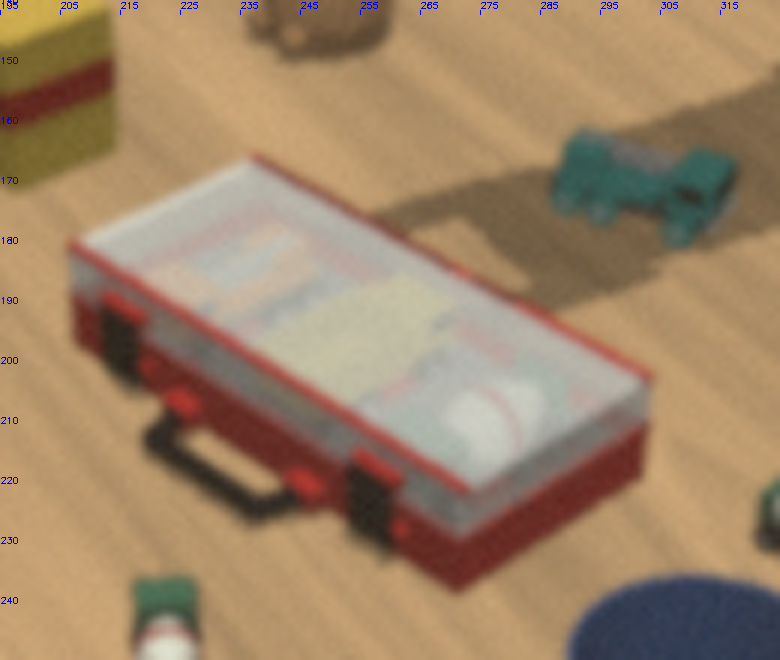

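View pics/w12.png

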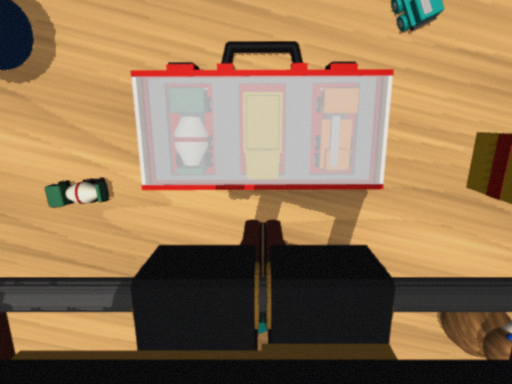

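View pics/d12.png

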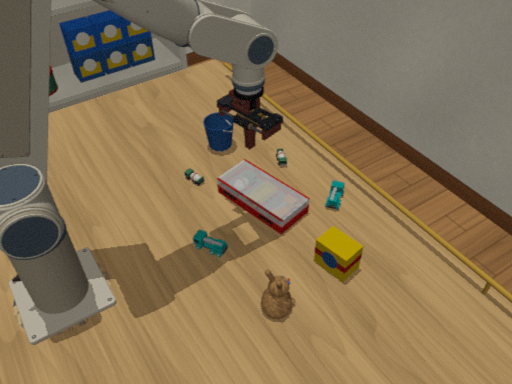

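The closed lid stays down with the arm clear (scene 208–303, 166–238). The truck shows level inside the middle well, and the rabbit, pail and gift box stand where they did. I'm handing the job in.

```bash
python3 -c "
from workcell import workorder
print(workorder.close_job())"
```

```text
the job is handed in; nothing more can be done
None
```

The yellow dump truck is on its wheels in the middle well, cab towards the hinge. The lid is closed and clipped, and I handed the job in at about 20 s.

- **Lid:** I swung it over with closed fingers at no more than about 0.6 rad/s, slower near the end. Pressing the free edge, the force read 10 N at 65 mm height and 7 N at 62 mm. It then stopped hard at 58.1 mm with 19.5 N, against the expected 58 mm. After the arm backed off, the pictures show it still shut with both clips over the lip.
- **Truck:** It sits level and about 0.5 mm off centre sideways. Along the case it measured about 4.5 mm off centre towards the hinge, inside the 5 mm of play.
- **Other items:** The rabbit, pail, gift box and look-alikes were not touched.
- **Disagreement:** Truck outlines projected into the scene camera lay about 2 px off what it showed. I relied on the wrist camera for placing.

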